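# Hold a lemon over the bowl with kitchen tongs

### The job

Take the kitchen tongs by the black grips on their arms, close them on the lemon and lift it, touching the lemon only with the tongs, never with the gripper itself. Carry it over the middle of the steel bowl and finish while still holding it there in the tongs, still, with at least 5 cm of air between the lemon and the bowl's rim; do not let go or put anything down. Leave the tin, the mill, the timer and the bowl where they stand.

Things in the scene. Friction and masses are not known exactly. Their poses are not given: they have to be found in the camera images.
- tongs: Steel kitchen tongs, about 250 mm long, 120 g, lying on their side, both arms spread level and sprung open; heel to -x, jaws to +x, z up. Origin on the underside, below the grip point. A black flat upright grip is on the outside of each arm; squeezing the grips together (along y) closes the jaws.
- tongs_grip (a point): Point midway between the two black grips, 16 mm above the tongs' underside; axes as the tongs'. Grips: 60 mm long (30 mm either way along x), 25 mm high (3.5 to 28.5 mm above the surface), 65 mm over their outsides when open. The weight balances close to here. The spring pushes each grip out with 6.5 N (open) to 8 N, so tongs squeezed a few mm can be carried half open.
- tongs_tips (a point): Point midway between the cupped jaws, 90 mm in +x of the grip point, 16 mm above the underside. Jaws 36 mm long, 32 mm high, 77 to 84 mm apart when open. The jaw gap shrinks 1.8 mm per 1 mm squeezed at the grips; closed on the lemon the grips measure about 47 mm over their outsides.
- tongs_left (a joint): How far each arm of the tongs has turned closed: 0 = sprung fully open, about 0.07 rad = closed on the lemon, 0.20 rad = jaws together. Both arms turn equally.
- lemon_center (a point): Centre of a lemon, 71 mm long (its x axis), 53 mm wide and 51 mm high, 70 to 140 g, lying on the surface with its centre 25.5 mm above it; it can roll.
- bowl: Open round steel bowl, 140 mm across the rim and 60 mm high, 0.6 kg. Origin at the centre of its underside.
- tin: Food tin, 58 mm across and 72 mm high, origin at the centre of its underside. Bystander.
- mill: Small mill with a clear middle, 44 mm across and 90 mm high, origin at the centre of its underside. Bystander.
- timer: Round kitchen timer, 65 mm across and 42 mm high, origin at the centre of its underside. Bystander.
There are look-alikes about, which are no part of the job. Several things look just like the part that bears lemon_center: the one meant starts farthest from the robot's base.

How it is judged:
On the way, in this order (a step that is already met when the one before it is completed fails the run):
1. the gripper grips the tongs while the lemon is still lying (contact force between the fingers and tongs above 1.5 N and height (world z) of lemon_center below 0.035 m), for 0.2 s.
2. the lemon is lifted in the jaws of the tongs (contact force between tongs and lemon above 0.5 N and height (world z) of lemon_center above 0.06 m and distance between lemon_center and tongs_tips below 0.04 m), for 0.2 s.
At the end, for the whole second after the job is handed in: Lemon held still (under 30 mm/s) in the tongs' jaws (centre within 40 mm of mid-jaws), tongs in the fingers; lemon's centre within 40 mm of the bowl's axis and over 130 mm above the surface; gripper not touching the lemon; lemon and tongs not touching the bowl, which stands upright (horizontal distance between lemon_center and bowl below 0.04 m and height (world z) of lemon_center above 0.13 m and distance between lemon_center and tongs_tips below 0.04 m and contact force between tongs and lemon above 0.5 N and contact force between the fingers and tongs above 1.5 N and contact force between each of the arm, the fingers, bowl and lemon below 0.1 N and contact force between bowl and tongs below 0.1 N and angle between bowl's own z axis and vertical below 0.1 rad and linear speed of lemon below 0.03 m/s); the arm keeps its last pose, push and grip.
It fails at once if the gripper touches the lemon (contact force between any of the fingers, the arm and lemon above 0.5 N).
It fails at once if the bowl is pushed away by more than 30 mm (distance of bowl from where it was at the start of the episode above 0.03 m).
It fails at once if a bystander (tin, mill, timer) is moved by more than 30 mm (distance of any of tin, mill, timer from where it was at the start of the episode above 0.03 m).
It also fails if it takes over 45 s, if anything falls off the work surface, if the arm or the gripper's body presses on something with over 40 N, if the wrist force passes 120 N, or if a joint passes its speed limit or range.

### The arm

A 6-joint arm with a two-finger parallel gripper is mounted at the origin on a cart in front of the work surface, level with it; the furniture and walls round the work are solid. World frame = base frame: x ahead of the robot, y to its left, z up, the work surface at z = 0. Lengths are in m, angles in rad, forces in N, time in s.
With the tool pointing down it reaches from about 0.35 to 0.85 m from the base axis. Payload 8.1 kg.
Tool frame: the origin (TCP) lies between the finger pads; the fingertips stand 25 mm ahead of it and the grasp point (between the pads) lies 6 mm ahead of it; z points along the fingers, y is the line along which they close (so a half turn about z gives the same grasp; the last joint's range is limited). The gripper opens to 93 mm and grips with 3 to 60 N. Pads are 15 mm wide; open, the fingers measure 128 mm over their backs; the gripper's body (75 mm by 188 mm) begins 65 mm behind the grasp point.
Start: joints at [-1.374, 0.13, 1.488, -0, 1.523, -0.085], TCP at [0.167, -0.576, 0.244] pointing down, gripper open.
Joint ranges: [-2.96, 2.96], [-0.89, 2.26], [0.02, 2.5], [-1.34, 4.48], [0, 2.73], [-2.66, 2.66]. Speed limits (rad/s): [2.39, 2.39, 2.79, 3.14, 3.14, 3.14].

### API

Orientations are given as [roll, pitch, yaw] about the fixed x, y, z axes, in that order (R = Rz(yaw) Ry(pitch) Rx(roll)).
In Python, from rig import arm gives the robot as it stands.
- The arm moves only by the tool arm_command, never from a script. Its argument "plan" is a list of rows, each an object of numbers: "dx", "dy", "dz": the shift along the tool's x, y, z in units of 30 mm (1.0 is 30 mm); "ax", "ay", "az": the turn, a rotation vector about the tool's x, y, z in units of 6 degrees (1.0 is 6 degrees); "gripper": the gripper's target within -1 to 1 (shut at 1, half-way at 0, fully open at -1). A call has 1 to 8 rows; each row is the pose to reach, as a shift and turn from the pose commanded when the call began, along the tool's axes at that moment; what a row does not reach only later rows make up. A row lasts 1/10 s, in which the tool goes at most 50 mm and 8.59 degrees, less where a joint would pass 70% of its speed; a pose out of reach is approached as far as the arm can. A call with a gripper value outside its range is refused whole. The fingers move at their own pace and stop on an object; "squeeze" is the grip in N (left out, the last holds). Time passes only in rows, so rows that repeat a pose let the fingers close. It gives the time, the measured TCP pose, the force, the opening and the grip force at its end, in the units of the state.
- arm.get_obs(): the state, without advancing time (a new reading comes with each control period).
- arm.read_camera(name): name is "scene" or "side" or "wrist"; returns a dict with "frame" (420x560x3 uint8, blue, green, red), "fx", "fy", "cx", "cy" (pixels), "R" (3x3) and "t" (3): a world point X has camera coordinates R X + t; the wrist camera has in their place "mount" (4x4, takes a point from camera to tool coordinates, whose origin is the TCP and whose axes are the flange's). Camera axes: x right, y down, z forward; pixel columns grow to the right and rows downward; lengths in m; the calibration is good to about 2 mm. A picture is of the moment at which its call begins: read the wrist's pose just before it. There is no depth.
- arm.job_done(): hands the job in; it is judged then, once.
The state is a dict: "time_s": time; "joints": joint angles; "qd": joint speeds; "joint_efforts": joint torques, N m; "tool_pos": TCP position; "orientation": TCP orientation; "contact_force": force on the tool from outside, world axes, zero at the start; "wrist_torque": the same for the moment, N m; "width": opening from 0.0 (shut) to 1.0 (fully open); "gripper_force": force on a finger pad.
Only numpy, scipy, OpenCV 4.12 (cv2) and the standard library are available. Lean on these libraries where they do the work, as an engineer would, in place of code of your own. Each camera call takes 0.05 s, during which the arm holds its last target. There are 200 camera calls.

## Working session

There is one attempt and no reset: what is moved stays moved. The work goes in short steps, Python scripts to look and compute and a tool call to move; the robot and the scene stay as the last step left them, time stands still between calls to the robot, and variables do not carry over. Pictures are saved under pics/ and viewed, at most 10 in all, crops included, and the job is handed in when it is done.

Besides the shell and the picture viewer there is one more tool, called after ">>>" by a JSON object that holds its "api" and its "payload", one argument or row to a line. arm_command: Moves the arm, as the interface text tells. Its arguments: {"type":"object","properties":{"plan":{"type":"array"},"squeeze":{"type":"number"}},"required":["plan"]}

```bash
mkdir -p pics; cat > h.py <<'E'
import numpy as np, cv2
from rig import arm
from scipy.spatial.transform import Rotation as Ro
def ray(c,u,v):
    d=np.array([(u-c["cx"])/c["fx"],(v-c["cy"])/c["fy"],1.]); R=np.array(c["R"]); return -R.T@np.array(c["t"]), R.T@d
def onz(c,u,v,z):
    o,d=ray(c,u,v); return o+d*(z-o[2])/d[2]
def proj(c,X):
    p=np.array(c["R"])@np.array(X)+np.array(c["t"]); return [c["fx"]*p[0]/p[2]+c["cx"],c["fy"]*p[1]/p[2]+c["cy"]]
def wcam():
    o=arm.get_obs(); c=dict(arm.read_camera("wrist")); T=np.eye(4);T[:3,:3]=Ro.from_euler("xyz",o["orientation"]).as_matrix();T[:3,3]=o["tool_pos"]
    W=np.linalg.inv(T@np.array(c["mount"])); c["R"]=W[:3,:3];c["t"]=W[:3,3]; return c
E
python3 - <<'E'
from h import *
import pickle
o=arm.get_obs(); print(o)
C={}
for n in("scene","side"):
    C[n]=arm.read_camera(n); print(n,-np.array(C[n]["R"]).T@np.array(C[n]["t"]))
    cv2.imwrite(f"pics/{n}0.png",cv2.resize(C[n]["frame"],(800,600)))
pickle.dump(C,open("c0.pkl","wb"))
E
```

```text
{'time_s': 0.0, 'joints': array([-1.37441891e+00,  1.31175243e-01,  1.48927364e+00,  9.32290138e-06,
        1.52298311e+00, -8.53719836e-02]), 'qd': array([-8.99240660e-04, -1.30971397e-03, -4.55632334e-05,  1.28937823e-03,
        1.03938234e-04, -7.78695078e-04]), 'joint_efforts': array([-2.17404981e-03, -5.59844255e+01, -4.91764784e+01,  7.64400093e-02,
        3.51790572e-02, -1.57385034e-04]), 'tool_pos': array([ 0.16676105, -0.57581972,  0.24258209]), 'orientation': array([-3.13976081e+00, -1.66114139e-04,  2.81748790e-01]), 'contact_force': array([0.1341079 , 0.37876902, 0.5136843 ]), 'wrist_torque': array([-0.05279931,  0.01977422, -0.05681885]), 'gripper_force': 0.0, 'width': 0.9982217323785376}
scene [0.1721614  0.70721299 1.05121349]
side [0.58081103 1.18968946 0.60178786]
```

View pics/scene0.png

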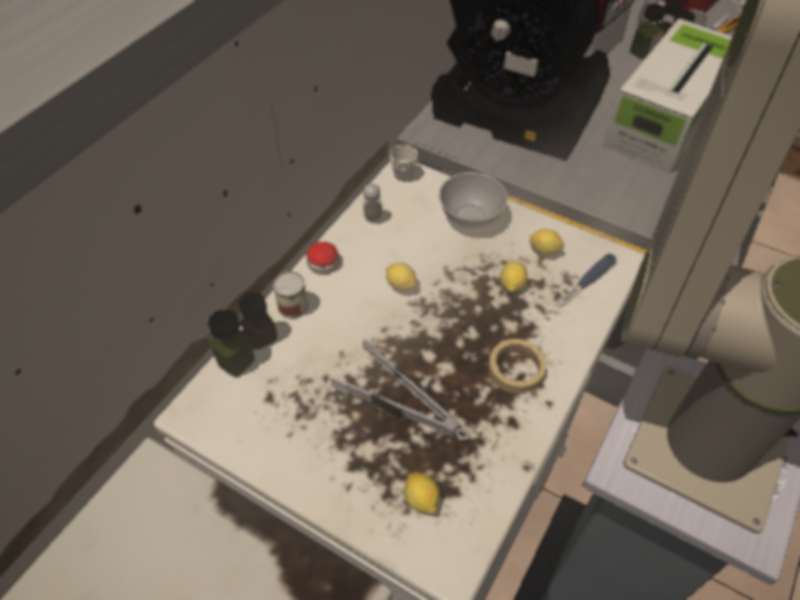

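View pics/side0.png

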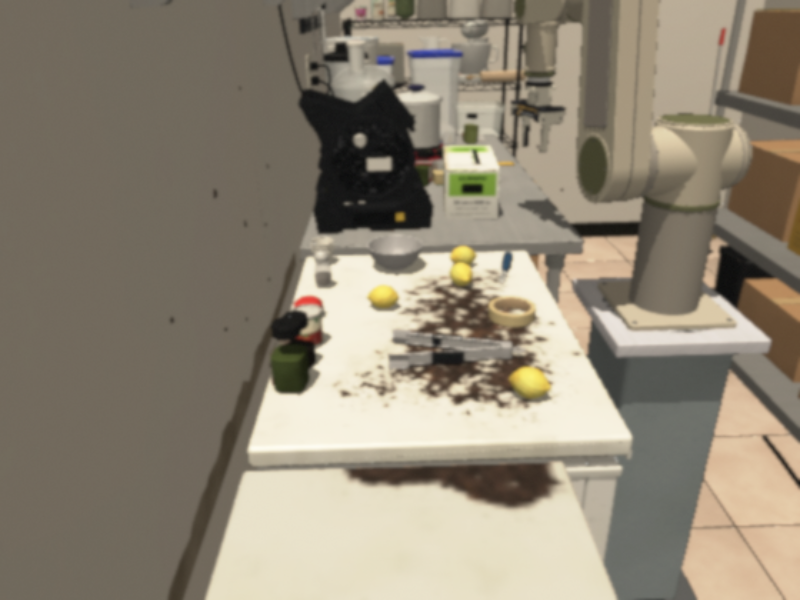

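Scene picture (800×600 px): four lemons, at (401,277), (514,276), (547,242) and (422,493). Tongs heel is at (462,432), with jaw ends at (367,345) and (334,380). Bowl (474,202), tin (290,293), timer (322,255), mill (372,203). The side view shows the same layout.

```bash
python3 - <<'E'
from h import *
import pickle
C=pickle.load(open("c0.pkl","rb")); s=C["scene"]; d=C["side"]
f=lambda c,u,v,z:(lambda p:(p[:2].round(3),round(float(np.hypot(*p[:2])),3)))(onz(c,u*.7,v*.7,z))
for n,u,v,z in [("L1",401,277,.0255),("L2",514,276,.0255),("L3",547,242,.0255),("L4",422,493,.0255),("heel",462,432,.016),("j1",367,345,.016),("j2",334,380,.016),("grip near",390,404,.02),("bowlrim",474,194,.06),("tin top",289,281,.072),("timer",322,250,.04),("mill",372,188,.09),("blackmill",255,300,.07),("ring",518,365,.02),("knife",590,278,.01),("glass",403,150,.05)]: print(n,f(s,u,v,z))
print()
for n,u,v,z in [("L1",384,297,.0255),("L2",461,275,.0255),("L3",463,256,.0255),("L4",530,382,.0255),("heel",508,351,.016),("j1",395,338,.016),("j2",392,362,.016),("bowlrim",397,243,.06)]: print(n,f(d,u,v,z))
cv2.imwrite("pics/crop.png",cv2.resize(s["frame"][160:320,210:410],(800,640),interpolation=cv2.INTER_CUBIC)[:600])
E
```

```text
L1 (array([ 0.6 , -0.03]), 0.6)
L2 (array([ 0.418, -0.143]), 0.442)
L3 (array([ 0.4  , -0.256]), 0.475)
L4 (array([0.354, 0.32 ]), 0.477)
heel (array([0.352, 0.193]), 0.401)
j1 (array([0.575, 0.129]), 0.589)
j2 (array([0.584, 0.219]), 0.624)
grip near (array([0.477, 0.211]), 0.522)
bowlrim (array([ 0.571, -0.268]), 0.63)
tin top (array([0.747, 0.115]), 0.756)
timer (array([0.757, 0.001]), 0.757)
mill (array([ 0.738, -0.149]), 0.753)
blackmill (array([0.773, 0.18 ]), 0.794)
ring (array([0.328, 0.031]), 0.329)
knife (array([ 0.295, -0.227]), 0.372)
glass (array([ 0.767, -0.319]), 0.831)

L1 (array([ 0.598, -0.022]), 0.598)
L2 (array([ 0.42 , -0.129]), 0.439)
L3 (array([ 0.401, -0.246]), 0.471)
L4 (array([0.356, 0.323]), 0.48)
heel (array([0.37 , 0.204]), 0.423)
j1 (array([0.577, 0.143]), 0.595)
j2 (array([0.584, 0.231]), 0.628)
bowlrim (array([ 0.565, -0.259]), 0.621)
```

View pics/crop.png

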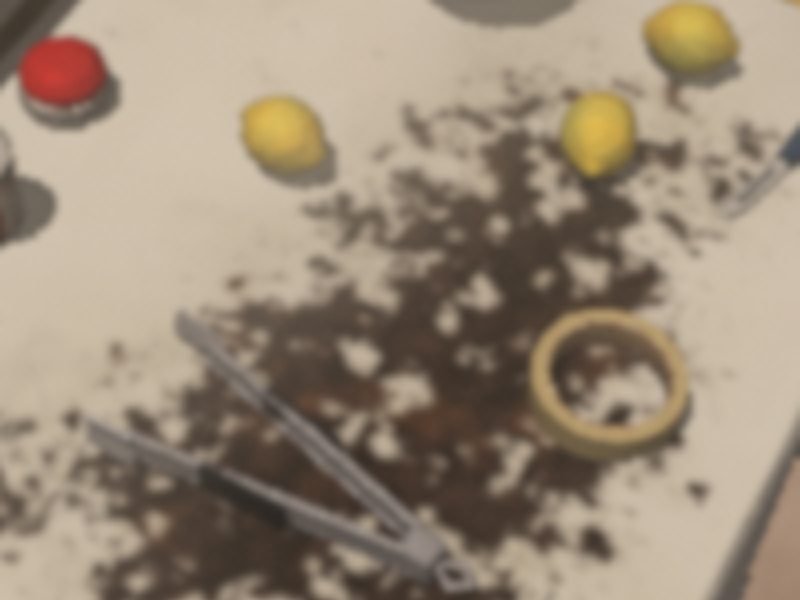

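Candidates for the lemon, with distance from the base: (401,277) at 0.60 m, (514,276) at 0.44, (547,242) at 0.47 and (422,493) at 0.48. The farthest is L1 at (0.60,-0.026), and the crop confirms it at crop px (283,135). The crop shows the near black grip from (200,470) to (285,525) and the far grip around (270,400).

```bash
cat >> h.py <<'E'
def delta(p,yaw=None):
    "shift/turn (move units) from the measured pose to p with tool straight down at yaw"
    o=arm.get_obs(); R=Ro.from_euler("xyz",o["orientation"])
    d=R.inv().apply(np.array(p)-o["tool_pos"])/.03
    y=o["orientation"][2] if yaw is None else yaw
    a=np.degrees((R.inv()*Ro.from_euler("xyz",[np.pi,0,y])).as_rotvec())/6
    print("d",d.round(2),"a",a.round(2))
E
python3 - <<'E'
from h import *
import pickle
s=pickle.load(open("c0.pkl","rb"))["scene"]
k=lambda u,v,z:onz(s,u/4+210,v/4+160,z)[:2].round(3)
print("near grip",k(200,470,.0285),k(285,525,.0285),"lemon ends",k(245,118,.03),k(322,162,.02))
delta([.42,-.2,.24],-.05); delta([.47,.17,.24],-.05)
E
```

```text
near grip [0.509 0.219] [0.447 0.224] lemon ends [ 0.627 -0.027] [ 0.568 -0.028]
d [11.59 -9.69  0.11] a [-0.02  0.    3.17]
d [ 16.62 -21.07   0.13] a [-0.02  0.    3.17]
```

>>> {"api": "arm_command", "payload": {
  "plan": [
    {"dx": 1.4,"dy": -0.9,"dz": 0,"az": 0.5,"gripper": -1},
    {"dx": 3,"dy": -2.2,"az": 1.2,"gripper": -1},
    {"dx": 11.5,"dy": -9.7,"az": 3.2,"gripper": -1},
    {"dx": 11.5,"dy": -9.7,"az": 3.2,"gripper": -1},
    {"dx": 11.5,"dy": -9.7,"az": 3.2,"gripper": -1},
    {"dx": 16.6,"dy": -21,"az": 3.2,"gripper": -1},
    {"dx": 16.6,"dy": -21,"az": 3.2,"gripper": -1},
    {"dx": 16.6,"dy": -21,"az": 3.2,"gripper": -1}
  ]
}}

```text
invalid input
```

```bash
python3 - <<'E'
from h import *
delta([.47,.17,.24],-.05)
E
```

```text
d [ 16.62 -21.07   0.13] a [-0.02  0.    3.17]
```

>>> {"api": "arm_command", "payload": {
  "plan": [
    {"dx": 1.4,"dy": -0.9,"dz": 0,"ax": 0,"ay": 0,"az": 0.5,"gripper": -1},
    {"dx": 3,"dy": -2.2,"dz": 0,"ax": 0,"ay": 0,"az": 1.2,"gripper": -1},
    {"dx": 11.5,"dy": -9.7,"dz": 0,"ax": 0,"ay": 0,"az": 3.2,"gripper": -1},
    {"dx": 11.5,"dy": -9.7,"dz": 0,"ax": 0,"ay": 0,"az": 3.2,"gripper": -1},
    {"dx": 11.5,"dy": -9.7,"dz": 0,"ax": 0,"ay": 0,"az": 3.2,"gripper": -1},
    {"dx": 11.5,"dy": -9.7,"dz": 0,"ax": 0,"ay": 0,"az": 3.2,"gripper": -1},
    {"dx": 11.5,"dy": -9.7,"dz": 0,"ax": 0,"ay": 0,"az": 3.2,"gripper": -1},
    {"dx": 11.5,"dy": -9.7,"dz": 0,"ax": 0,"ay": 0,"az": 3.2,"gripper": -1}
  ]
}}

```text
time_s: 0.9
tool_pos: [0.3892, -0.2438, 0.2434]
orientation: [-3.142, 0.0, -0.054]
contact_force: [0.9, -0.7, -0.4]
width: 1.001
gripper_force: 0.0
```

```bash
python3 - <<'E'
from h import *
delta([.47,.17,.24],-.05)
E
```

```text
d [  1.95 -13.92   0.12] a [-0.    0.   -0.03]
```

>>> {"api": "arm_command", "payload": {
  "plan": [
    {"dx": 1.5,"dy": -13,"dz": 0,"ax": 0,"ay": 0,"az": 0,"gripper": -1},
    {"dx": 1.5,"dy": -13,"dz": 0,"ax": 0,"ay": 0,"az": 0,"gripper": -1},
    {"dx": 1.5,"dy": -13,"dz": 0,"ax": 0,"ay": 0,"az": 0,"gripper": -1},
    {"dx": 1.5,"dy": -13,"dz": 0,"ax": 0,"ay": 0,"az": 0,"gripper": -1},
    {"dx": 1.5,"dy": -13,"dz": 0,"ax": 0,"ay": 0,"az": 0,"gripper": -1},
    {"dx": 1.5,"dy": -13,"dz": 0,"ax": 0,"ay": 0,"az": 0,"gripper": -1},
    {"dx": 1.5,"dy": -13,"dz": 0,"ax": 0,"ay": 0,"az": 0,"gripper": -1},
    {"dx": 1.5,"dy": -13,"dz": 0,"ax": 0,"ay": 0,"az": 0,"gripper": -1}
  ]
}}

```text
time_s: 1.7
tool_pos: [0.4541, 0.1439, 0.2434]
orientation: [-3.141, 0.0, -0.052]
contact_force: [0.4, -2.0, -0.2]
width: 1.002
gripper_force: 0.0
```

>>> {"api": "arm_command", "payload": {
  "plan": [
    {"dx": 0,"dy": -1,"dz": 0,"ax": 0,"ay": 0,"az": 0,"gripper": -1},
    {"dx": 0,"dy": -1,"dz": 0,"ax": 0,"ay": 0,"az": 0,"gripper": -1},
    {"dx": 0,"dy": -1,"dz": 0,"ax": 0,"ay": 0,"az": 0,"gripper": -1}
  ]
}}

```text
time_s: 2.0
tool_pos: [0.4556, 0.1715, 0.2431]
orientation: [3.141, 0.001, -0.051]
contact_force: [-0.1, -0.4, -0.3]
width: 1.001
gripper_force: 0.0
```

```bash
python3 - <<'E'
from h import *
import pickle
c=wcam(); pickle.dump(c,open("w1.pkl","wb")); print(arm.get_obs()["tool_pos"])
cv2.imwrite("pics/w1.png",cv2.resize(c["frame"],(800,600)))
E
```

```text
[0.45575938 0.17074123 0.24320621]
```

View pics/w1.png

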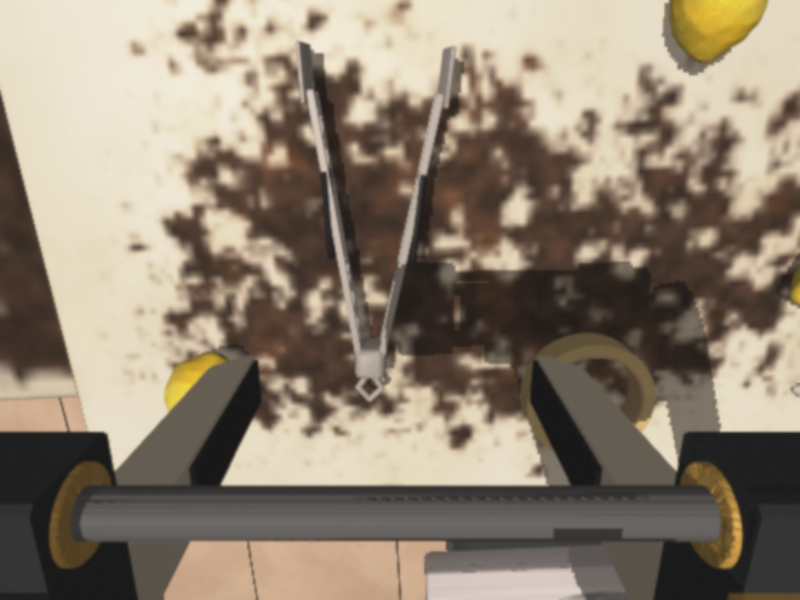

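The wrist view shows the left grip from (323,172) to (332,258) and the right grip from (430,175) to (407,264). The heel block is at (369,362) and the jaw ends at (303,43) and (450,48). The lemon is partly visible at (715,20).

```bash
python3 - <<'E'
from h import *
import pickle
c=pickle.load(open("w1.pkl","rb"))
k=lambda u,v,z:onz(c,u*.7,v*.7,z)
P={n:k(*x) for n,x in dict(l0=(323,172,.0285),l1=(331,258,.0285),r0=(430,175,.0285),r1=(407,264,.0285),heel=(369,362,.02),jl=(302,43,.032),jr=(450,48,.032)).items()}
for n,p in P.items(): print(n,p[:2].round(4))
g=(P["l0"]+P["l1"]+P["r0"]+P["r1"])/4; j=(P["jl"]+P["jr"])/2; v=j-P["heel"]; print("grip",g,"jaw end",j,"yaw",np.arctan2(v[1],v[0]),np.linalg.norm(v[:2]),np.linalg.norm((j-g)[:2]))
y=np.arctan2(v[1],v[0])
delta([g[0],g[1],.12],y)
E
```

```text
l0 [0.5113 0.2152]
l1 [0.4533 0.215 ]
r0 [0.5057 0.1452]
r1 [0.4463 0.163 ]
heel [0.37   0.1948]
jl [0.5885 0.2204]
jr [0.5811 0.1309]
grip [0.47912685 0.18462591 0.0285    ] jaw end [0.58475782 0.17564233 0.032     ] yaw -0.08876860781994389 0.21562523707490672 0.10601228710028933
d [ 0.76 -0.51  4.11] a [0.01 0.01 0.34]
```

>>> {"api": "arm_command", "payload": {
  "plan": [
    {"dx": 0.75,"dy": -0.5,"dz": 1,"ax": 0,"ay": 0,"az": 0.35,"gripper": -1},
    {"dx": 0.75,"dy": -0.5,"dz": 2.5,"ax": 0,"ay": 0,"az": 0.35,"gripper": -1},
    {"dx": 0.75,"dy": -0.5,"dz": 4,"ax": 0,"ay": 0,"az": 0.35,"gripper": -1},
    {"dx": 0.75,"dy": -0.5,"dz": 5,"ax": 0,"ay": 0,"az": 0.35,"gripper": -1},
    {"dx": 0.75,"dy": -0.5,"dz": 5,"ax": 0,"ay": 0,"az": 0.35,"gripper": -1},
    {"dx": 0.75,"dy": -0.5,"dz": 5,"ax": 0,"ay": 0,"az": 0.35,"gripper": -1}
  ],
  "squeeze": 25
}}

```text
time_s: 2.65
tool_pos: [0.4794, 0.1839, 0.0942]
orientation: [3.141, 0.001, -0.092]
contact_force: [-0.1, 0.3, 0.9]
width: 1.004
gripper_force: 0.0
```

```bash
python3 - <<'E'
from h import *
delta([.479,.1846,.029],-.0875)
c=wcam(); print(arm.get_obs()["tool_pos"])
cv2.imwrite("pics/w2.png",cv2.resize(c["frame"],(800,600)))
E
```

```text
d [-0.01 -0.02  2.17] a [ 0.    0.01 -0.04]
[0.48060975 0.18445636 0.0956295 ]
```

View pics/w2.png

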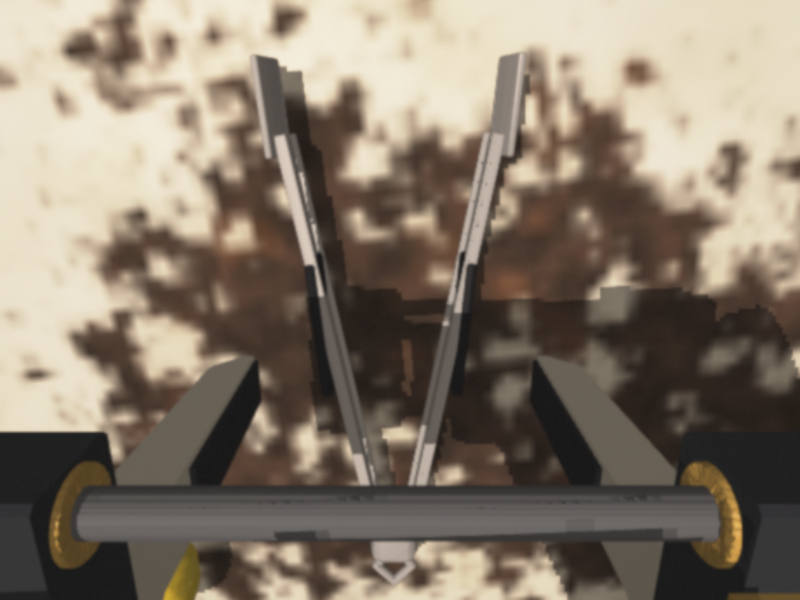

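The tongs lie symmetrically between the fingers at columns 250 and 540, with the grips at columns 312 and 470. I'll descend and squeeze a few mm.

>>> {"api": "arm_command", "payload": {
  "plan": [
    {"dx": 0,"dy": 0,"dz": 1,"ax": 0,"ay": 0,"az": 0,"gripper": -1},
    {"dx": 0,"dy": 0,"dz": 1.9,"ax": 0,"ay": 0,"az": 0,"gripper": -1},
    {"dx": 0,"dy": 0,"dz": 2.15,"ax": 0,"ay": 0,"az": 0,"gripper": -1},
    {"dx": 0,"dy": 0,"dz": 2.15,"ax": 0,"ay": 0,"az": 0,"gripper": -0.32},
    {"dx": 0,"dy": 0,"dz": 2.15,"ax": 0,"ay": 0,"az": 0,"gripper": -0.32},
    {"dx": 0,"dy": 0,"dz": 2.15,"ax": 0,"ay": 0,"az": 0,"gripper": -0.32},
    {"dx": 0,"dy": 0,"dz": 2.15,"ax": 0,"ay": 0,"az": 0,"gripper": -0.32},
    {"dx": 0,"dy": 0,"dz": 2.15,"ax": 0,"ay": 0,"az": 0,"gripper": -0.32}
  ],
  "squeeze": 25
}}

```text
time_s: 3.5
tool_pos: [0.4808, 0.1854, 0.0307]
orientation: [-3.14, -0.003, -0.09]
contact_force: [1.6, -0.5, 5.6]
width: 0.67
gripper_force: 8.0
```

>>> {"api": "arm_command", "payload": {
  "plan": [
    {"dx": 0,"dy": 0,"dz": 0,"ax": 0,"ay": 0,"az": 0,"gripper": -0.32},
    {"dx": 0,"dy": 0,"dz": -0.4,"ax": 0,"ay": 0,"az": 0,"gripper": -0.32},
    {"dx": 0,"dy": 0,"dz": -1,"ax": 0,"ay": 0,"az": 0,"gripper": -0.32},
    {"dx": 0,"dy": 0,"dz": -2,"ax": 0,"ay": 0,"az": 0,"gripper": -0.32},
    {"dx": 0,"dy": 0,"dz": -3,"ax": 0,"ay": 0,"az": 0,"gripper": -0.32},
    {"dx": 0,"dy": 0,"dz": -3.5,"ax": 0,"ay": 0,"az": 0,"gripper": -0.32},
    {"dx": 0,"dy": 0,"dz": -3.5,"ax": 0,"ay": 0,"az": 0,"gripper": -0.32}
  ]
}}

```text
time_s: 4.2
tool_pos: [0.481, 0.1855, 0.137]
orientation: [-3.14, -0.004, -0.09]
contact_force: [0.7, -0.3, -0.7]
width: 0.662
gripper_force: 6.2
```

```bash
python3 - <<'E'
from h import *
import pickle
c=wcam(); pickle.dump(c,open("w3.pkl","wb")); print(arm.get_obs())
cv2.imwrite("pics/w3.png",cv2.resize(c["frame"],(800,600)))
E
```

```text
{'time_s': 4.25, 'joints': array([ 2.68578966e-01, -2.33785532e-02,  1.85028183e+00,  6.54590566e-05,
        1.31281971e+00,  1.92930827e+00]), 'qd': array([-0.00040251,  0.03132654,  0.03885318,  0.00058788, -0.01294292,
        0.00110361]), 'joint_efforts': array([ 2.76010134e-02, -4.79782748e+01, -4.91010833e+01, -1.01415187e-02,
        1.50468587e-01, -1.39004178e-04]), 'tool_pos': array([0.47983631, 0.18519177, 0.13486663]), 'orientation': array([-3.14087732e+00, -1.72857901e-03, -8.99502326e-02]), 'contact_force': array([ 0.20183618,  0.11773509, -1.79369213]), 'wrist_torque': array([ 0.04826784,  0.04105275, -0.03407297]), 'gripper_force': 6.236788616733975, 'width': 0.6660063673743003}
```

View pics/w3.png

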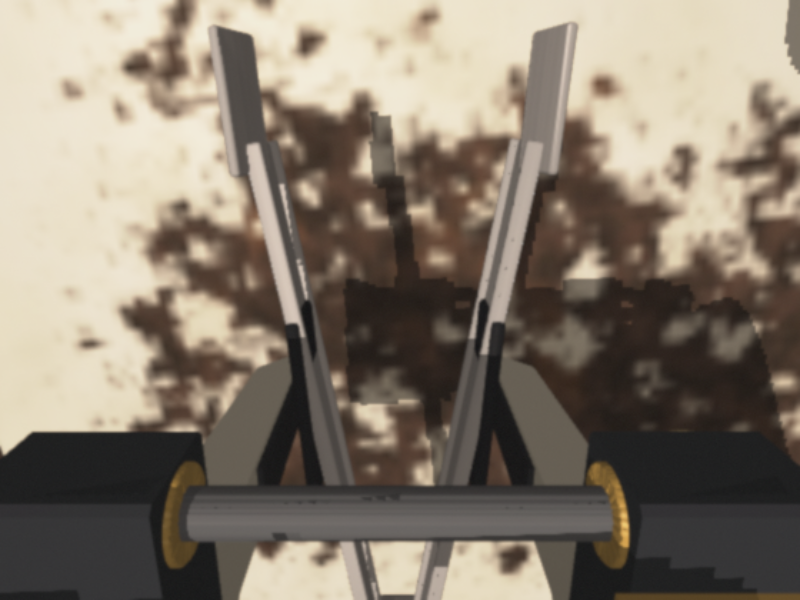

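The tongs hang level in the grip, with jaw ends at (212,28) and (575,25), symmetric about column 393. Next I'll hover over the lemon.

```bash
python3 - <<'E'
from h import *
import pickle
c=pickle.load(open("w3.pkl","rb"))
a,b=onz(c,212*.7,28*.7,.136),onz(c,575*.7,25*.7,.136); m=(a+b)/2; o=arm.get_obs()
print(a,b,"mid in tool",Ro.from_euler("xyz",o["orientation"]).inv().apply(m-o["tool_pos"]))
delta([.509,-.026,.14],0.)
E
```

```text
[0.5902358  0.22042879 0.136     ] [0.58285056 0.1315846  0.136     ] mid in tool [ 0.10710236 -0.00043811 -0.00094792]
d [ 1.6   6.92 -0.17] a [-0.01 -0.02 -0.86]
```

>>> {"api": "arm_command", "payload": {
  "plan": [
    {"dx": 0.3,"dy": 0.8,"dz": 0,"ax": 0,"ay": 0,"az": -0.1,"gripper": -0.32},
    {"dx": 0.6,"dy": 2.0,"dz": 0,"ax": 0,"ay": 0,"az": -0.3,"gripper": -0.32},
    {"dx": 0.9,"dy": 3.4,"dz": 0,"ax": 0,"ay": 0,"az": -0.5,"gripper": -0.32},
    {"dx": 1.2,"dy": 4.8,"dz": 0,"ax": 0,"ay": 0,"az": -0.7,"gripper": -0.32},
    {"dx": 1.4,"dy": 6.0,"dz": 0,"ax": 0,"ay": 0,"az": -0.86,"gripper": -0.32},
    {"dx": 1.6,"dy": 6.7,"dz": 0,"ax": 0,"ay": 0,"az": -0.86,"gripper": -0.32},
    {"dx": 1.6,"dy": 6.9,"dz": 0,"ax": 0,"ay": 0,"az": -0.86,"gripper": -0.32},
    {"dx": 1.6,"dy": 6.9,"dz": 0,"ax": 0,"ay": 0,"az": -0.86,"gripper": -0.32}
  ]
}}

```text
time_s: 5.05
tool_pos: [0.5073, -0.0258, 0.1323]
orientation: [-3.141, 0.003, -0.002]
contact_force: [1.1, 0.9, -1.0]
width: 0.664
gripper_force: 6.2
```

```bash
python3 - <<'E'
from h import *
import pickle
c=wcam(); pickle.dump(c,open("w4.pkl","wb")); o=arm.get_obs(); print(o["tool_pos"],o["orientation"],o["width"],o["gripper_force"])
cv2.imwrite("pics/w4.png",cv2.resize(c["frame"],(800,600)))
E
```

```text
[ 0.50749301 -0.02497116  0.13265199] [-3.14071585e+00  2.57696505e-03 -6.59353372e-04] 0.6630905134235955 6.2365913800749695
```

View pics/w4.png

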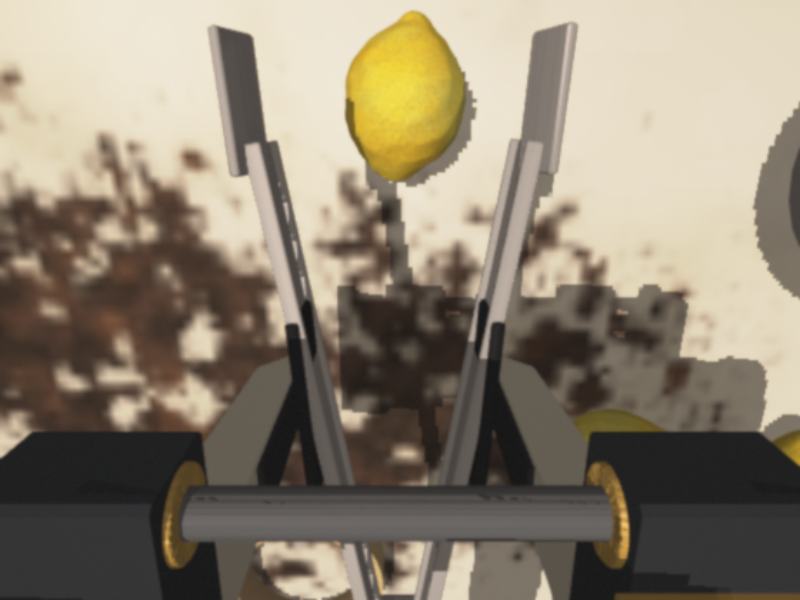

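The lemon is centred at about (406,97) between the jaws, with its ends at (413,12) and (397,181). Another lemon sits at about (620,425), near the right finger.

```bash
python3 - <<'E'
from h import *
import pickle
c=pickle.load(open("w4.pkl","rb"))
m,a,b=[onz(c,u*.7,v*.7,.0255) for u,v in((406,97),(413,12),(397,181))]
print(m,a,b,np.linalg.norm(a-b)); y=np.arctan2(*(a-b)[1::-1]); print("yaw",y)
for yaw in(0,y): print(yaw); delta([m[0]-.089*np.cos(yaw),m[1]-.089*np.sin(yaw),.0405],yaw)
k=onz(c,620*.7,420*.7,.03); print("other lemon",k)
E
```

```text
[ 0.60158292 -0.03114666  0.0255    ] [ 0.63519383 -0.0339481   0.0255    ] [ 0.5652563  -0.02716079  0.0255    ] 0.07026610247181335
yaw -0.09674525233349046
0
d [0.18 0.21 3.07] a [-0.01  0.02 -0.01]
-0.09674525233349046
d [ 0.19 -0.08  3.07] a [-0.01  0.02  0.92]
other lemon [ 0.44302268 -0.14315561  0.03      ]
```

>>> {"api": "arm_command", "payload": {
  "plan": [
    {"dx": 0.19,"dy": -0.08,"dz": 0,"ax": 0,"ay": 0,"az": 0.5,"gripper": -0.32},
    {"dx": 0.19,"dy": -0.08,"dz": 0.3,"ax": 0,"ay": 0,"az": 0.92,"gripper": -0.32},
    {"dx": 0.19,"dy": -0.08,"dz": 1,"ax": 0,"ay": 0,"az": 0.92,"gripper": -0.32},
    {"dx": 0.19,"dy": -0.08,"dz": 1.8,"ax": 0,"ay": 0,"az": 0.92,"gripper": -0.32},
    {"dx": 0.19,"dy": -0.08,"dz": 2.5,"ax": 0,"ay": 0,"az": 0.92,"gripper": -0.32},
    {"dx": 0.19,"dy": -0.08,"dz": 2.9,"ax": 0,"ay": 0,"az": 0.92,"gripper": -0.32},
    {"dx": 0.19,"dy": -0.08,"dz": 3.05,"ax": 0,"ay": 0,"az": 0.92,"gripper": -0.32},
    {"dx": 0.19,"dy": -0.08,"dz": 3.05,"ax": 0,"ay": 0,"az": 0.92,"gripper": -0.32}
  ]
}}

```text
time_s: 5.9
tool_pos: [0.5138, -0.0224, 0.0422]
orientation: [-3.141, 0.001, -0.095]
contact_force: [0.6, 0.6, -0.7]
width: 0.665
gripper_force: 6.2
```

```bash
python3 - <<'E'
from h import *
c=wcam(); o=arm.get_obs(); print(o["tool_pos"],o["orientation"],o["width"],o["gripper_force"],o["contact_force"])
cv2.imwrite("pics/w5.png",cv2.resize(c["frame"],(800,600)))
E
```

```text
[ 0.51452755 -0.02264192  0.04308723] [-3.14152055e+00 -3.37432318e-04 -9.56680499e-02] 0.6636914058540246 6.236485958652338 [-0.41161341  0.49797691 -1.11646102]
```

View pics/w5.png

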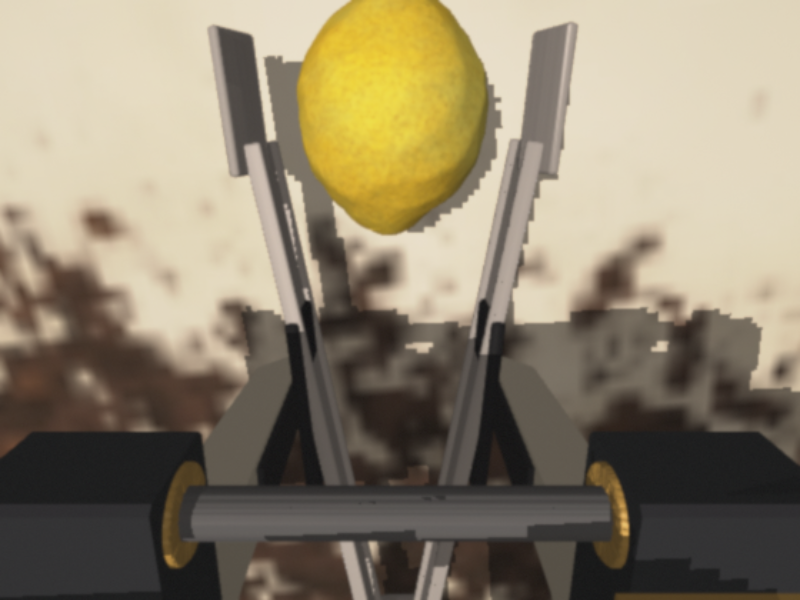

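The lemon sits centred between the jaws at about (393,105), with clearance on both sides. I'll close on it now.

>>> {"api": "arm_command", "payload": {
  "plan": [
    {"dx": 0,"dy": 0,"dz": 0.05,"ax": 0,"ay": 0,"az": 0,"gripper": -0.2},
    {"dx": 0,"dy": 0,"dz": 0.05,"ax": 0,"ay": 0,"az": 0,"gripper": -0.1},
    {"dx": 0,"dy": 0,"dz": 0.05,"ax": 0,"ay": 0,"az": 0,"gripper": 0},
    {"dx": 0,"dy": 0,"dz": 0.05,"ax": 0,"ay": 0,"az": 0,"gripper": 0.2},
    {"dx": 0,"dy": 0,"dz": 0.05,"ax": 0,"ay": 0,"az": 0,"gripper": 0.4},
    {"dx": 0,"dy": 0,"dz": 0.05,"ax": 0,"ay": 0,"az": 0,"gripper": 0.6},
    {"dx": 0,"dy": 0,"dz": 0.05,"ax": 0,"ay": 0,"az": 0,"gripper": 0.6},
    {"dx": 0,"dy": 0,"dz": 0.05,"ax": 0,"ay": 0,"az": 0,"gripper": 0.6}
  ],
  "squeeze": 40
}}

```text
time_s: 6.75
tool_pos: [0.5147, -0.0232, 0.0415]
orientation: [3.142, -0.001, -0.096]
contact_force: [1.5, 0.3, 1.8]
width: 0.518
gripper_force: 40.0
```

>>> {"api": "arm_command", "payload": {
  "plan": [
    {"dx": 0,"dy": 0,"dz": -0.2,"ax": 0,"ay": 0,"az": 0,"gripper": 0.6},
    {"dx": 0,"dy": 0,"dz": -0.7,"ax": 0,"ay": 0,"az": 0,"gripper": 0.6},
    {"dx": 0,"dy": 0,"dz": -1.5,"ax": 0,"ay": 0,"az": 0,"gripper": 0.6},
    {"dx": 0,"dy": 0,"dz": -2.4,"ax": 0,"ay": 0,"az": 0,"gripper": 0.6},
    {"dx": 0,"dy": 0,"dz": -3.4,"ax": 0,"ay": 0,"az": 0,"gripper": 0.6},
    {"dx": 0,"dy": 0,"dz": -4.4,"ax": 0,"ay": 0,"az": 0,"gripper": 0.6},
    {"dx": 0,"dy": 0,"dz": -5.2,"ax": 0,"ay": 0,"az": 0,"gripper": 0.6},
    {"dx": 0,"dy": 0,"dz": -5.5,"ax": 0,"ay": 0,"az": 0,"gripper": 0.6}
  ]
}}

```text
time_s: 7.55
tool_pos: [0.5155, -0.0232, 0.2101]
orientation: [3.141, -0.005, -0.096]
contact_force: [0.1, 0.7, -1.8]
width: 0.516
gripper_force: 40.0
```

```bash
python3 - <<'E'
from h import *
import pickle
c=wcam(); s=arm.read_camera("scene");o=arm.get_obs(); print(o["tool_pos"],o["orientation"],o["width"],o["gripper_force"],o["contact_force"],o["wrist_torque"])
pickle.dump(s,open("s6.pkl","wb"))
# left: wrist view; right: bowl area of scene x2.5 (crop origin 270,80)
cv2.imwrite("pics/m6.png",np.hstack([cv2.resize(c["frame"],(400,300)),cv2.resize(s["frame"][80:200,270:430],(400,300),interpolation=cv2.INTER_CUBIC)]))
y=-.096
delta([.568-.089*np.cos(y),-.264-.089*np.sin(y),.207],y)
E
```

```text
[ 0.51499976 -0.02311881  0.20802313] [ 3.14148143e+00 -2.99151138e-03 -9.61610140e-02] 0.5215792404591703 39.9648517370224 [-0.08244174 -0.28623036 -2.73085194] [-0.00997263  0.05609577  0.02378273]
d [-0.44  7.82  0.03] a [ 0.   -0.03 -0.  ]
```

View pics/m6.png

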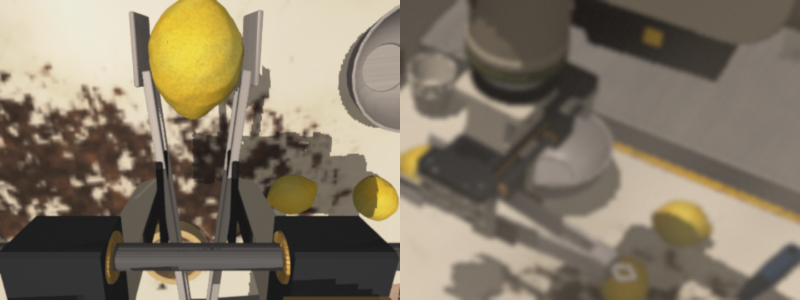

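The lemon is lifted in the jaws (wrist px (195,60)), and the bowl is visible to the right. I'll carry it over smoothly.

>>> {"api": "arm_command", "payload": {
  "plan": [
    {"dx": 0,"dy": 0.3,"dz": 0,"ax": 0,"ay": 0,"az": 0,"gripper": 0.6},
    {"dx": -0.1,"dy": 1,"dz": 0,"ax": 0,"ay": 0,"az": 0,"gripper": 0.6},
    {"dx": -0.2,"dy": 2.1,"dz": 0,"ax": 0,"ay": 0,"az": 0,"gripper": 0.6},
    {"dx": -0.3,"dy": 3.3,"dz": 0,"ax": 0,"ay": 0,"az": 0,"gripper": 0.6},
    {"dx": -0.4,"dy": 4.5,"dz": 0,"ax": 0,"ay": 0,"az": 0,"gripper": 0.6},
    {"dx": -0.4,"dy": 5.7,"dz": 0,"ax": 0,"ay": 0,"az": 0,"gripper": 0.6},
    {"dx": -0.4,"dy": 6.7,"dz": 0,"ax": 0,"ay": 0,"az": 0,"gripper": 0.6},
    {"dx": -0.4,"dy": 7.4,"dz": 0,"ax": 0,"ay": 0,"az": 0,"gripper": 0.6}
  ]
}}

```text
time_s: 8.45
tool_pos: [0.479, -0.2449, 0.2037]
orientation: [-3.141, 0.004, -0.098]
contact_force: [1.3, 0.8, -1.5]
width: 0.519
gripper_force: 40.0
```

>>> {"api": "arm_command", "payload": {
  "plan": [
    {"dx": 0,"dy": 0.3,"dz": 0,"ax": 0,"ay": 0,"az": 0,"gripper": 0.6},
    {"dx": 0,"dy": 0.4,"dz": 0,"ax": 0,"ay": 0,"az": 0,"gripper": 0.6},
    {"dx": 0,"dy": 0.4,"dz": 0,"ax": 0,"ay": 0,"az": 0,"gripper": 0.6},
    {"dx": 0,"dy": 0.4,"dz": 0,"ax": 0,"ay": 0,"az": 0,"gripper": 0.6},
    {"dx": 0,"dy": 0.4,"dz": 0,"ax": 0,"ay": 0,"az": 0,"gripper": 0.6}
  ]
}}

```text
time_s: 8.95
tool_pos: [0.48, -0.2538, 0.2061]
orientation: [-3.141, 0.0, -0.095]
contact_force: [-0.8, 0.3, -1.8]
width: 0.52
gripper_force: 40.0
```

```bash
python3 - <<'E'
from h import *
import pickle
c=wcam(); s=arm.read_camera("scene"); d=arm.read_camera("side"); o=arm.get_obs(); print(o["tool_pos"],o["orientation"],o["width"],o["gripper_force"],np.abs(o["qd"]).max())
pickle.dump((c,s,d),open("e.pkl","wb"))
cv2.imwrite("pics/m7.png",np.hstack([cv2.resize(c["frame"],(400,300)),cv2.resize(d["frame"][80:200,200:360],(400,300))]))
y=-.096; delta([.568-.089*np.cos(y),-.264-.089*np.sin(y),.207],y)
E
```

```text
[ 0.4800546  -0.2542429   0.20632247] [ 3.14151220e+00 -3.20927014e-04 -9.53042564e-02] 0.5202306170972971 39.96493399143219 0.007108597358411356
d [-0.02  0.04 -0.02] a [ 0.   -0.    0.01]
```

View pics/m7.png

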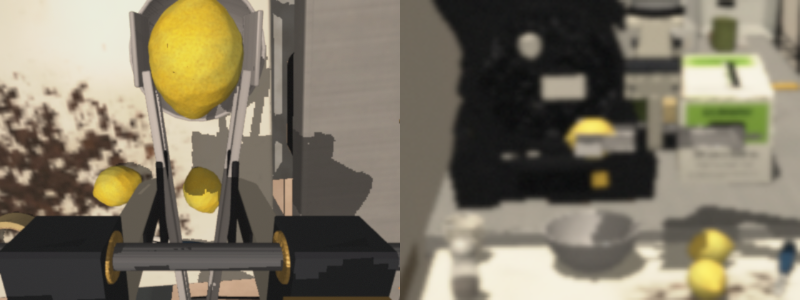

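```bash
python3 - <<'E'
from h import *
import pickle
c,s,d=pickle.load(open("e.pkl","rb"))
k=lambda u,v:onz(c,u*1.4,v*1.4,.06).round(3)
print("rim left",k(130,50),"right",k(265,50),"near",k(197,119))
print("bowl proj",np.array(proj(c,[.568,-.264,.06]))/1.4)
E
```

```text
rim left [ 0.581 -0.195  0.06 ] right [ 0.568 -0.332  0.06 ] near [ 0.504 -0.256  0.06 ]
bowl proj [198.80255117  56.78626323]
```

The wrist view puts the bowl's axis at about (0.574,-0.264) and the lemon at about (0.569,-0.263), some 0.19 m high. Everything is still, so I'll hand it in.

```bash
python3 -c "
from rig import arm
print(arm.job_done())"
```

```text
the job is handed in; nothing more can be done
None
```

I handed the job in with the tongs holding the lemon still over the middle of the bowl, by my measurements about 5 mm off its axis and with about 10 cm of air above the rim; no verdict came back.

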